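# Grade punching slugs from big nuts on the rocking sieve

### The job

Sort the load on the rocking sieve tray by tilting it, without touching the parts with the fingers. First tilt it handle side down, so that both small slugs slide onto the bars and drop through into the box below while both big nuts stay on the tray; then tilt it handle side up, so that both nuts slide off the open end into the pan, and let go of the handle.

Things in the scene. Friction and masses are not known exactly. Their poses are not given: they have to be found in the camera images.
- stand: Fixed stand of the rocking sieve. Origin on the table below the axle's middle; x along the axle (150 mm up, between grey uprights at x +-92), -y to the handle, +y to the pan. Slug catch box: y -145 to 35, x +-84, rim 51 mm above the table, under the barred half of the tray. Nut pan: y 108 to 308, x +-90, outer wall 106 high, under the open end.
- tray (a joint): Tilt of the sheet-steel tray about the axle, rad: 0 level (start), + handle up, limits +-0.75. Stiff, 3 to 4 N at the handle; stays where left. Floor at axle height, 148 mm wide: stand y -100 to 0 is six 4 mm bars with 16 mm gaps, closed by a 30 mm end wall; y 0 to 125 is solid, open at the end. Parts slide at about 0.25 to 0.4 rad of tilt.
- handle (a point): Middle of the tray's handle: round dark steel bar, 12 mm thick, 145 mm long, parallel to the axle (stand x), on an arm at each end. Tray level: 160 mm from the axle towards stand -y, 60 mm above the axle, 60 mm outside the tray's end wall, 30 mm above its rim. Circles about the axle; can turn between fingers that pinch it from above. Axes turn with the tray.
- slug_a_center (a point): Small steel punching slug, an upright cylinder 12 mm in diameter and 12 mm high, 11 g. It starts on the solid half of the tray, on the stand's -x side of the slugs. This point is its centre.
- slug_b_center (a point): Small steel punching slug, an upright cylinder 12 mm in diameter and 12 mm high, 11 g. It starts on the solid half of the tray, on the stand's +x side of the slugs. This point is its centre.
- nut_a_center (a point): Big dark steel hexagon nut, 46 mm across flats, 24 mm high, about 0.2 kg, lying flat on the solid half of the tray at the start, on the stand's -x side. This point is its centre, half-way up.
- nut_b_center (a point): Big dark steel hexagon nut, 46 mm across flats, 24 mm high, about 0.2 kg, lying flat on the solid half of the tray at the start, on the stand's +x side. This point is its centre, half-way up.
There are look-alikes about, which are no part of the job. Leave any orange or turquoise look-alike of the part that bears nut_b_center alone.

How it is judged (in metres and radians):
On the way:
1. both slugs have dropped through the bars into the catch box while both nuts are still on the tray (x of slug_a_center in the frame of stand between -0.084 and 0.084 m and y of slug_a_center in the frame of stand between -0.145 and 0.035 m and z of each of slug_a_center, slug_b_center in the frame of stand below 0.045 m and x of slug_b_center in the frame of stand between -0.084 and 0.084 m and y of slug_b_center in the frame of stand between -0.145 and 0.035 m and x of nut_a_center in the frame of stand between -0.075 and 0.075 m and y of nut_a_center in the frame of stand between -0.11 and 0.1 m and z of each of nut_a_center, nut_b_center in the frame of stand above 0.075 m and x of nut_b_center in the frame of stand between -0.075 and 0.075 m and y of nut_b_center in the frame of stand between -0.11 and 0.1 m), for 0.2 s.
At the end, for the whole second after the job is handed in: Both slugs lie in the catch box under the barred half (centres inside its walls and below its rim) and both nuts lie in the pan under the open end (centres inside its walls, less than 75 mm above the table) (x of slug_a_center in the frame of stand between -0.084 and 0.084 m and y of slug_a_center in the frame of stand between -0.145 and 0.035 m and z of each of slug_a_center, slug_b_center in the frame of stand below 0.045 m and x of slug_b_center in the frame of stand between -0.084 and 0.084 m and y of slug_b_center in the frame of stand between -0.145 and 0.035 m and x of nut_a_center in the frame of stand between -0.09 and 0.09 m and y of nut_a_center in the frame of stand between 0.108 and 0.308 m and z of each of nut_a_center, nut_b_center in the frame of stand below 0.075 m and x of nut_b_center in the frame of stand between -0.09 and 0.09 m and y of nut_b_center in the frame of stand between 0.108 and 0.308 m); the robot touches nothing.
It fails at once if the fingers touched a slug or a nut (contact force between the fingers and slug_a above 0.3 N or contact force between the fingers and slug_b above 0.3 N or contact force between the fingers and nut_a above 0.3 N or contact force between the fingers and nut_b above 0.3 N).
It also fails if it takes over 42 s, if anything falls off the work surface, if the arm or the gripper's body presses on something with over 40 N, if the wrist force passes 120 N, or if a joint passes its speed limit or range.

### The arm

A 6-joint arm with a two-finger parallel gripper is mounted at the origin on the work surface. World frame = base frame: x ahead of the robot, y to its left, z up, the work surface at z = 0. Lengths are in mm, angles in rad, forces in N, time in s.
With the tool pointing down it reaches from about 425 to 950 mm from the base axis. Payload 3.5 kg.
Tool frame: the origin (TCP) lies between the finger pads; the fingertips stand 17 mm ahead of it and the grasp point (between the pads) lies 2 mm behind it (manip.tip_extent is the z of the fingertips in the tool frame, in mm); z points along the fingers, x is the direction in which the jaws open and shut, and the axes are right-handed (so a half turn about z gives the same grasp; the last joint's range is limited). The gripper opens to 85 mm and grips with 20 to 120 N. Pads are 22 mm wide; open, the fingers measure 114 mm over their backs; the gripper's body (76 mm by 85 mm) begins 54 mm behind the grasp point. The pads swing forward as they close: fully open they stand 13 mm farther back than shut.
Start: joints at [-1.307, 0.286, 1.577, -0, 1.279, -0.15], TCP at [271.433, -618.005, 248.325] pointing down, gripper open.
Joint ranges: [-2.77, 2.77], [-0.9, 2.22], [0.21, 2.48], [-1.53, 4.67], [0.24, 2.81], [-2.84, 2.84]. Speed limits (rad/s): [2.79, 2.79, 3.14, 3.14, 3.14, 3.14].

### API

Orientations are given as a rotation vector (axis times angle).
In Python, from workcell import manip, viewer, ticket gives the robot as it stands.
- The arm moves only by the tool carry_out, never from a script. Its argument "series" is a list that holds one entry, the list of rows, each a list of 5 numbers: the closure, from -1 (fully open) to 1 (shut), then the shift along the tool's x, y, z in units of 25 mm (1.0 is 25 mm), then the turn about the tool's z in units of 6 degrees (1.0 is 6 degrees). A call has 1 to 8 rows; each row is the pose to reach, as a shift and turn from the pose commanded when the call began, along the tool's axes at that moment; what a row does not reach only later rows make up. A row lasts 1/12 s, in which the tool goes at most 41.7 mm and 7.16 degrees, less where a joint would pass 70% of its speed; a pose out of reach is approached as far as the arm can. A call with a gripper value outside its range is refused whole. The fingers move at their own pace and stop on an object; "force" is the grip in N (left out, the last holds). Time passes only in rows, so rows that repeat a pose let the fingers close. It gives the time, the measured TCP pose, the force and the opening at its end, in the units of the state.
- manip.sense(): the state, without advancing time (a new reading comes with each control period).
- viewer.capture(name): name is "scene" or "top" or "wrist"; returns a dict with "pixels" (480x640x3 uint8, red, green, blue), "vertical_fov" (degrees; the focal length in pixels is half the picture's height over the tangent of half this angle, whatever the lens; pixels are square), "cx", "cy" (the principal point, pixels), "dist_coeffs" ([k1, k2, p1, p2, k3] as OpenCV has them; the pictures are not rectified), "origin" and "attitude" of the camera in the world; the wrist camera has in their place "mount" (4x4, takes a point from camera to tool coordinates, whose origin is the TCP and whose axes are the tool frame's). Camera axes: x right, y down, z forward; pixel columns grow to the right and rows downward; lengths in mm; the calibration is good to about 2 mm. A picture is of the moment at which its call begins: read the wrist's pose just before it. There is no depth.
- ticket.finish_job(): hands the job in, once; it reports no verdict.
The state is a dict: "time": time; "qpos": joint angles; "joint_velocities": joint speeds; "joint_efforts": joint torques, N m; "ee_pos": TCP position; "ee_rot": TCP orientation; "contact_force": force on the tool from outside, world axes, zero at the start; "ft_torque": the same for the moment, N m; "gripper_width": opening from 0.0 (shut) to 1.0 (fully open).
Only numpy, scipy, OpenCV 4.12 (cv2) and the standard library are available. Lean on these libraries where they do the work, as an engineer would, in place of code of your own. Each camera call takes 0.05 s, during which the arm holds its last target.

## Working session

There is one attempt and no reset: what is moved stays moved. The work goes in short steps, Python scripts to look and compute and a tool call to move; the robot and the scene stay as the last step left them, time stands still between calls to the robot, and variables do not carry over. Pictures are saved under pics/ and viewed, and the job is handed in when it is done.

Besides the shell and the picture viewer there is one more tool, called after "Call:" as name([rows], argument=value, ...), one row to a line, values as JSON. carry_out: Moves the arm, as the interface text tells. Its arguments: {"type":"object","properties":{"series":{"type":"array","items":{"type":"array","items":{"type":"array","items":{"type":"number"}}}},"force":{"type":"number"}},"required":["series"]}

```bash
mkdir -p pics; ls; python3 - <<'E'
from workcell import manip, viewer, ticket
import cv2
s=manip.sense(); print(s, manip.tip_extent)
for n in("scene","top","wrist"):
    c=viewer.capture(n); cv2.imwrite(f"pics/{n}0.png",c["pixels"][:,:,::-1])
    print(n,{k:v for k,v in c.items() if k!="pixels"})
E
```

```text
pics
{'time': 0.0, 'qpos': array([-1.30699844e+00,  2.87190113e-01,  1.57813925e+00, -1.83411776e-05,
        1.27858265e+00, -1.49978090e-01]), 'joint_velocities': array([-0.00153046,  0.00031449,  0.00043576, -0.00035395,  0.00157486,
       -0.00199403]), 'joint_efforts': array([-1.08464075e-03, -4.05986595e+01, -2.92627305e+01, -1.57186714e-04,
        5.83617380e-03,  5.68864166e-06]), 'ee_pos': array([ 271.27600328, -617.43585367,  246.95125873]), 'ee_rot': array([-2.62910867,  1.71690633,  0.00273554]), 'contact_force': array([ 1.13294051, -0.26482801, -0.48622537]), 'ft_torque': array([-0.02691849, -0.00222076, -0.00633253]), 'gripper_width': 0.9958223762013303} 17.0
scene {'vertical_fov': 46.08847379575671, 'cx': 327.04647815147155, 'cy': 233.07103705964664, 'dist_coeffs': array([-0.02940987,  0.        ,  0.        ,  0.        ,  0.        ]), 'origin': array([1248.58559126,  -13.84823795,  756.13539443]), 'attitude': array([-1.8943794 , -1.57060073,  0.64472765])}
top {'vertical_fov': 51.14113179218084, 'cx': 319.02849521394796, 'cy': 233.9691617091705, 'dist_coeffs': array([-0.10910144,  0.        ,  0.        ,  0.        ,  0.        ]), 'origin': array([541.36633388, 113.29205559, 792.6372859 ]), 'attitude': array([-2.15028358,  2.13914996, -0.18804088])}
wrist {'vertical_fov': 65.34007544983102, 'cx': 317.39112737257307, 'cy': 236.83457902959955, 'dist_coeffs': array([-0.02494273,  0.        ,  0.        ,  0.        ,  0.        ]), 'mount': array([[ 9.99999626e-01, -7.00315123e-04, -5.07627772e-04,
        -1.55070809e-01],
       [ 8.10648327e-04,  9.63501027e-01,  2.67703405e-01,
        -6.85947646e+01],
       [ 3.01623137e-04, -2.67703717e-01,  9.63501235e-01,
        -1.25911881e+02],
       [ 0.00000000e+00,  0.00000000e+00,  0.00000000e+00,
         1.00000000e+00]])}
```

View pics/scene0.png

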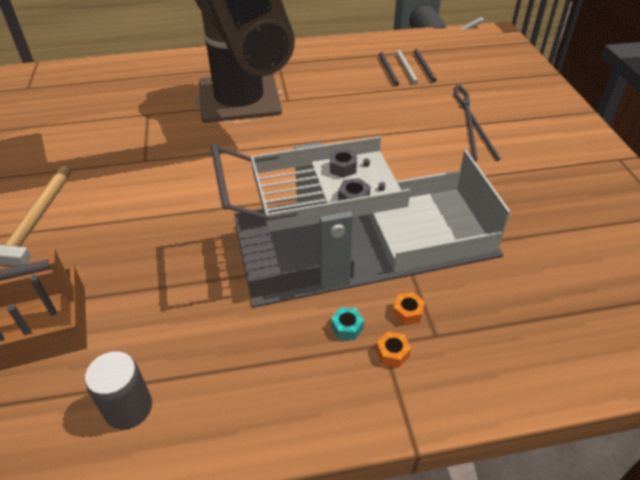

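View pics/top0.png

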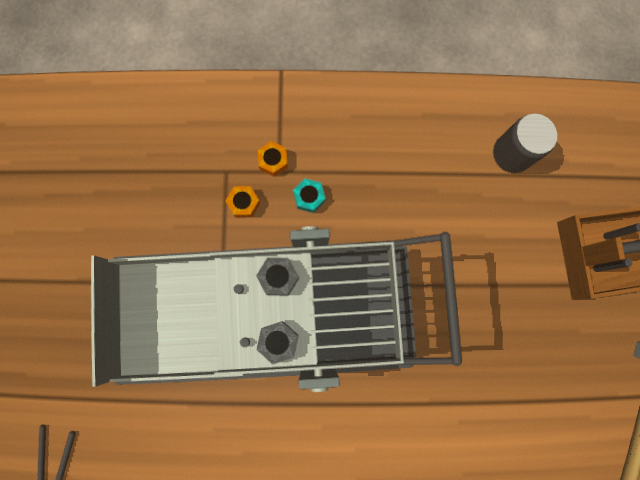

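The dark nuts on the tray are at about (277,276) and (277,342) in the top view, with the slugs at (239,289) and (245,342). The orange and turquoise nuts at (272,157), (242,200) and (309,195) lie on the table and are look-alikes. The handle bar runs from (446,236) to (458,361).

```bash
cat > h.py <<'E'
import numpy as np, cv2
from scipy.spatial.transform import Rotation as R
from workcell import manip, viewer, ticket
def cam(n):
    s=manip.sense(); c=viewer.capture(n)
    f=240/np.tan(np.radians(c["vertical_fov"])/2)
    K=np.array([[f,0,c["cx"]],[0,f,c["cy"]],[0,0,1]])
    if n=="wrist":
        T=np.eye(4);T[:3,:3]=R.from_rotvec(s["ee_rot"]).as_matrix();T[:3,3]=s["ee_pos"]
        T=T@c["mount"]; A=T[:3,:3];o=T[:3,3]
    else: A=R.from_rotvec(c["attitude"]).as_matrix();o=c["origin"]
    return c["pixels"],K,c["dist_coeffs"],A,o
def ray(C,p):
    u=cv2.undistortPoints(np.array([[p]],float),C[1],C[2])[0,0]
    return C[3]@np.array([u[0],u[1],1])
def onz(C,p,z):
    d=ray(C,p); return C[4]+d*(z-C[4][2])/d[2]
def proj(C,P):
    P=np.atleast_2d(np.asarray(P,float))
    Rc=C[3].T; return cv2.projectPoints(P,cv2.Rodrigues(Rc)[0],-Rc@C[4],C[1],C[2])[0][:,0]
def tri(Cs,ps):
    M=np.zeros((3,3));b=np.zeros(3)
    for C,p in zip(Cs,ps):
        d=ray(C,p);d/=np.linalg.norm(d);Q=np.eye(3)-np.outer(d,d);M+=Q;b+=Q@C[4]
    return np.linalg.solve(M,b)
E
python3 - <<'E'
from h import *
T=cam("top");S=cam("scene")
print("handle",onz(T,(446,236),210),onz(T,(458,361),210))
print("nuts",onz(T,(277,276),174),onz(T,(277,342),174)); print("slugs",onz(T,(239,289),162),onz(T,(245,342),162))
for C,n,box in((T,"top",(420,220,60,160)),(S,"scene",(200,130,100,100))):
    x,y,w,h=box; cv2.imwrite(f"pics/{n}_hc.png",cv2.resize(C[0][y:y+h,x:x+w,::-1],None,fx=5,fy=3.7 if 0 else 5)[:600])
x=cv2.resize(T[0][215:395,200:470,::-1],None,fx=2.9,fy=2.9,interpolation=cv2.INTER_CUBIC);cv2.imwrite("pics/tc.png",x)
x=cv2.resize(S[0][125:310,200:520,::-1],None,fx=2.5,fy=2.5,interpolation=cv2.INTER_CUBIC);cv2.imwrite("pics/sc.png",x)
E
```

```text
handle [634.02506361 -46.18939483 210.        ] [488.18637565 -56.00459756 210.        ]
nuts [588.48419174 155.91302226 174.        ] [508.26241086 154.74454958 174.        ]
slugs [572.73046185 204.17323986 162.        ] [507.27718386 195.17771301 162.        ]
```

View pics/tc.png

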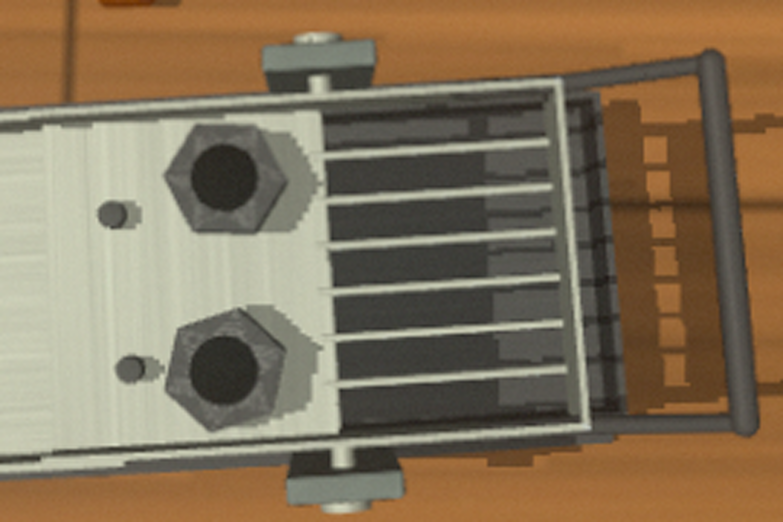

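View pics/sc.png

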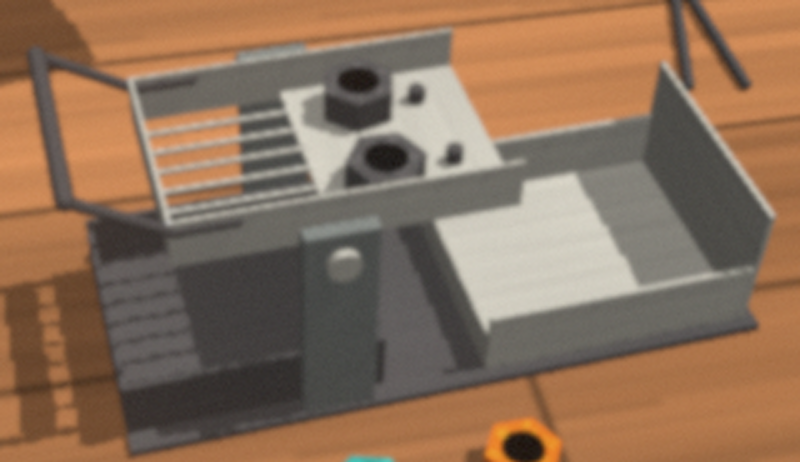

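```bash
cat > fit.py <<'E'
from h import *
from scipy.optimize import least_squares
T=cam("top");S=cam("scene")
L={'h-':(-72.5,-160,210),'h+':(72.5,-160,210),'w+':(74,-100,180),'w-':(-74,-100,180),'b+':(74,0,150),'b-':(-74,0,150)}
obs=[(T,'h+',445.5,234.7),(T,'h-',456.9,362.6),(T,'w+',394.1,241.9),(T,'w-',402.8,362.6),(T,'b+',311,253.6),(T,'b-',317.2,364),
(S,'h-',215.2,145.8),(S,'h+',225.6,206.6),(S,'w-',252,157),(S,'w+',267.2,215.4)]
def W(q,p):
    c,s=np.cos(q[2]),np.sin(q[2]); p=np.asarray(p,float)
    return np.array([q[0]+c*p[0]-s*p[1],q[1]+s*p[0]+c*p[1],p[2]])
def f(q): return np.concatenate([proj(C,W(q,L[k]))[0]-(u,v) for C,k,u,v in obs])
r=least_squares(f,[560,115,0.05],loss='soft_l1',x_scale=[10,10,.05])
q=r.x;print("stand",q);print(f(q).reshape(-1,2).round(1))
h=W(q,(0,-160,210));print("handle",h)
s=manip.sense();M=R.from_rotvec(s["ee_rot"]).as_matrix();print(M.round(3),s["ee_pos"])
yd=W(q,(0,1,0))-W(q,(0,0,0))
print("stand y in tool",M.T@yd,"turn deg",np.degrees(np.arctan2(*(M.T@yd)[[1,0]])))
print("handle in tool /25",M.T@(h-s["ee_pos"])/25)
E
python3 fit.py
```

```text
stand [5.51977848e+02 1.09515359e+02 6.05750253e-02]
[[ 0.2  1.3]
 [-0.1 -2.6]
 [-2.4 -0.7]
 [-1.9  0.1]
 [ 0.2 -4.9]
 [ 0.4  1.5]
 [-1.7  1. ]
 [-1.3 -0.9]
 [-0.1 -1.4]
 [ 0.1 -0.8]]
handle [561.6639264  -50.19118386 210.        ]
[[ 0.402 -0.916 -0.   ]
 [-0.916 -0.402  0.001]
 [-0.001 -0.    -1.   ]] [ 271.42119955 -617.86848336  247.99813888]
stand y in tool [-9.38245815e-01 -3.45968921e-01  5.44047941e-04] turn deg -159.75904336964692
handle in tool /25 [-16.12067354 -19.76081944   1.53017793]
```

Call:
carry_out([
  [[-1, -1, -1.3, -1.7, 0.5], [-1, -16.1, -19.8, -2, 3.37], [-1, -16.1, -19.8, -2, 3.37], [-1, -16.1, -19.8, -2, 3.37], [-1, -16.1, -19.8, -2, 3.37], [-1, -16.1, -19.8, -2, 3.37], [-1, -16.1, -19.8, -2, 3.37], [-1, -16.1, -19.8, -2, 3.37]],
], force=40)

```text
time: 1.02
ee_pos: [418.6, -331.2, 288.2]
ee_rot: [-2.288, 2.153, -0.001]
contact_force: [0.7, 0.0, 0.1]
gripper_width: 0.999
```

```bash
cat > rel.py <<'E'
from h import *
import sys
# target in stand coords: th -> handle
q=[551.98,109.52,0.0606]
def W(p):
    c,s=np.cos(q[2]),np.sin(q[2]); return np.array([q[0]+c*p[0]-s*p[1],q[1]+s*p[0]+c*p[1],p[2]])
s=manip.sense();M=R.from_rotvec(s["ee_rot"]).as_matrix()
yd=W((0,1,0))-W((0,0,0))
print("t",s["time"],"pos",s["ee_pos"].round(1),"F",s["contact_force"].round(1),"w",s["gripper_width"])
a=M.T@-yd;print("turn units",np.degrees(np.arctan2(a[1],a[0]))/6)
print("to handle/25",(M.T@(W((0,-160,210))-s["ee_pos"])/25).round(2))
E
python3 rel.py
```

```text
t 1.0167 pos [ 418.6 -331.2  288.2] F [0.7 0.  0.1] w 0.9985418376910273
turn units -0.0010941794319367733
to handle/25 [-10.88  -6.39   3.13]
```

Call:
carry_out([
  [[-1, -10.9, -6.4, 0, 0], [-1, -10.9, -6.4, 0, 0], [-1, -10.9, -6.4, 0, 0], [-1, -10.9, -6.4, 0, 0], [-1, -10.9, -6.4, 0, 0], [-1, -10.9, -6.4, 0, 0], [-1, -10.9, -6.4, 0, 0], [-1, -10.9, -6.4, 0, 0]],
])

```text
time: 1.68
ee_pos: [562.3, -47.8, 288.2]
ee_rot: [-2.29, 2.149, -0.0]
contact_force: [0.1, -1.4, -0.7]
gripper_width: 0.998
```

Call:
carry_out([
  [[-1, 0, 0, 0, 0], [-1, 0, 0, 0, 0]],
])

```text
time: 1.85
ee_pos: [561.5, -50.2, 287.8]
ee_rot: [2.291, -2.149, -0.0]
contact_force: [-0.7, -0.4, -0.6]
gripper_width: 0.998
```

```bash
python3 rel.py; python3 - <<'E'
from h import *
for n in("wrist","top"):
    C=cam(n); cv2.imwrite(f"pics/{n}1.png",C[0][:,:,::-1])
    print(proj(C,[[554+x,-50.6,210] for x in(-72,0,72)]) if n=="wrist" else "")
E
```

```text
t 1.85 pos [561.5 -50.2 287.8] F [-0.7 -0.4 -0.6] w 0.9982398905278995
turn units 0.031595243657719416
to handle/25 [-0.   -0.01  3.11]
[[310.94782114 375.73968807]
 [318.19450512 269.01054722]
 [326.86813829 141.02751524]]
```

View pics/wrist1.png

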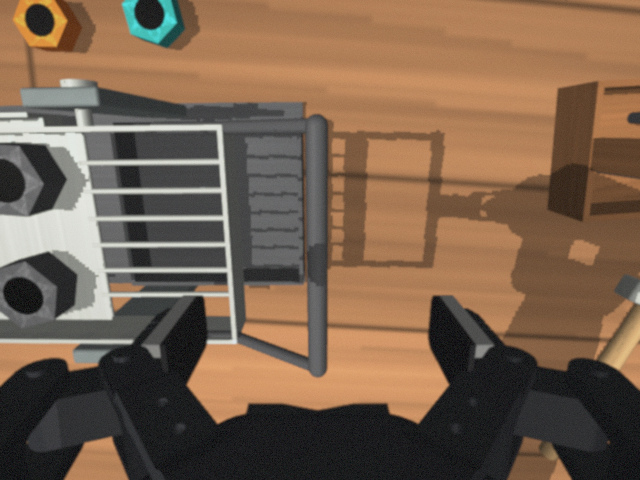

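The wrist view shows the bar running straight down column 317, centred between the jaws. The rows are about 120 to 370. I'll go down and pinch it.

Call:
carry_out([
  [[0, 0, 0, 1.5, 0], [0, 0, 0, 2.5, 0], [0, 0, 0, 3.15, 0], [0, 0, 0, 3.15, 0], [0.3, 0, 0, 3.15, 0], [1, 0, 0, 3.15, 0], [1, 0, 0, 3.15, 0], [1, 0, 0, 3.15, 0]],
], force=40)

```text
time: 2.62
ee_pos: [561.8, -50.1, 210.9]
ee_rot: [-2.284, 2.151, 0.002]
contact_force: [-0.4, 5.6, -1.1]
gripper_width: 0.123
```

Call:
carry_out([
  [[1, 0, 0, 0, 0], [1, 0, 0, 0, 0], [1, 0, 0, 0, 0]],
])

```text
time: 2.87
ee_pos: [561.8, -50.0, 210.9]
ee_rot: [-2.285, 2.15, 0.001]
contact_force: [0.4, 4.6, -1.2]
gripper_width: 0.124
```

```bash
cat > st.py <<'E'
from h import *
import sys
k=sys.argv[1]
s=manip.sense();print(s["time"],s["ee_pos"].round(1),s["contact_force"].round(1),s["gripper_width"].round(3))
ims=[]
for n,(x,y,w,h),f in(("top",(200,215,300,180),2.0),("scene",(190,110,320,200),1.9)):
    C=cam(n);ims.append(cv2.resize(C[0][y:y+h,x:x+w,::-1],(600,int(600*h/w)),interpolation=cv2.INTER_CUBIC))
m=np.vstack(ims);m=cv2.resize(m,None,fx=600/m.shape[0],fy=600/m.shape[0]);cv2.imwrite(f"pics/st{k}.png",m)
E
python3 st.py a
```

```text
Traceback (most recent call last):
  File "st.py", line 4, in <module>
    s=manip.sense();print(s["time"],s["ee_pos"].round(1),s["contact_force"].round(1),s["gripper_width"].round(3))
                                                                                     ^^^^^^^^^^^^^^^^^^^^^^^^
AttributeError: 'float' object has no attribute 'round'
```

Call:
carry_out([
  [[1, 0.1, 0, 0.33, 0], [1, 0.21, 0, 0.65, 0], [1, 0.28, 0, 0.98, 0], [1, 0.35, 0, 1.32, 0], [1, 0.39, 0, 1.66, 0], [1, 0.42, 0, 2.0, 0], [1, 0.42, 0, 2.0, 0], [1, 0.42, 0, 2.0, 0]],
])

```text
time: 3.53
ee_pos: [562.6, -60.6, 160.5]
ee_rot: [-2.284, 2.151, 0.001]
contact_force: [0.3, 4.9, -2.3]
gripper_width: 0.118
```

```bash
sed -i 's/\["gripper_width"\].round(3)/["gripper_width"]/' st.py; python3 st.py a
```

```text
3.5333 [562.6 -60.6 160.5] [ 0.3  4.9 -2.3] 0.11825235685054393
```

View pics/sta.png

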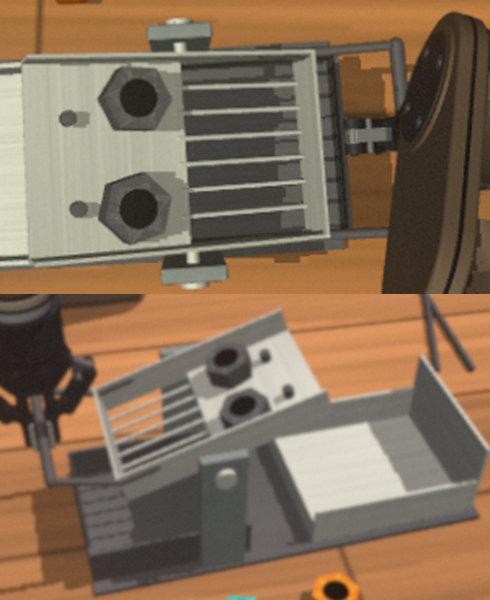

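The tray is tilted about 0.3 rad and the parts have not slid yet. I'll keep tilting.

Call:
carry_out([
  [[1, 0, 0, 0.17, 0], [1, 0.01, 0, 0.34, 0], [1, 0.01, 0, 0.51, 0], [1, 0, 0, 0.68, 0], [1, 0, 0, 0.68, 0], [1, 0, 0, 0.68, 0], [1, 0, 0, 0.68, 0]],
])

```text
time: 4.22
ee_pos: [562.6, -60.5, 144.2]
ee_rot: [-2.284, 2.151, 0.002]
contact_force: [-0.5, 5.2, 1.6]
gripper_width: 0.125
```

```bash
python3 st.py b
```

```text
4.2167 [562.6 -60.5 144.2] [-0.5  5.2  1.6] 0.12520623512623735
```

View pics/stb.png

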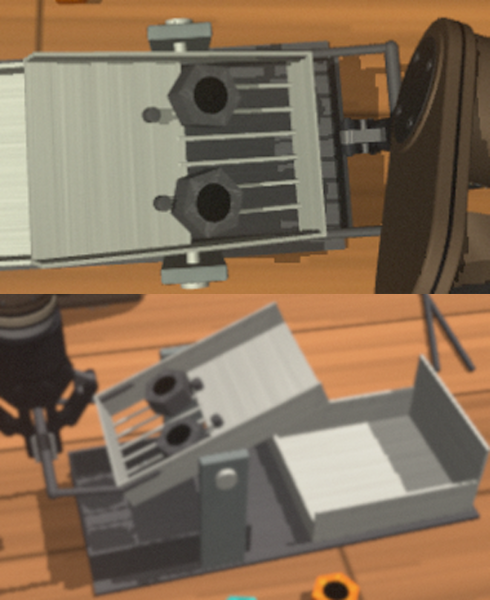

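The nuts are now over the bars and still sliding, with the slugs behind them. I'll wait, then tilt a bit more.

Call:
carry_out([
  [[1, 0, 0, 0, 0], [1, 0, 0, 0, 0], [1, 0, 0, 0, 0], [1, 0, 0, 0, 0], [1, -0.02, 0, 0.17, 0], [1, -0.02, 0, 0.34, 0], [1, -0.02, 0, 0.34, 0], [1, -0.02, 0, 0.34, 0]],
])

```text
time: 4.98
ee_pos: [562.5, -59.8, 135.2]
ee_rot: [-2.284, 2.151, 0.002]
contact_force: [-0.3, 6.2, -1.0]
gripper_width: 0.122
```

```bash
python3 st.py c
```

```text
4.9833 [562.5 -59.8 135.2] [-0.3  6.2 -1. ] 0.12164569496130845
```

View pics/stc.png

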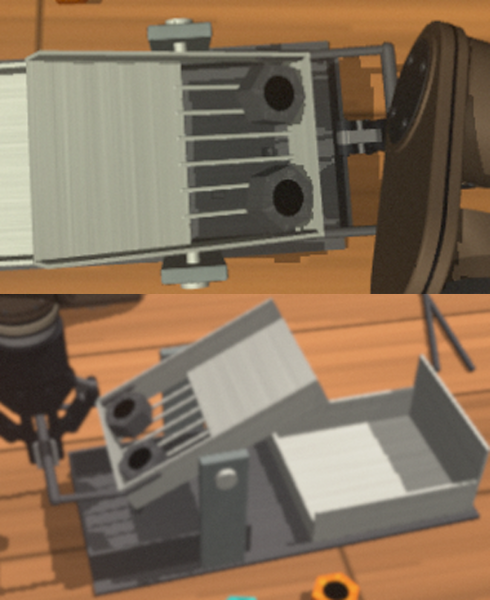

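Both nuts are against the end wall at (278,93) and (288,198), and the slugs are gone from the floor. I'll check that they are in the box.

```bash
python3 - <<'E'
from h import *
C=cam("top");a=C[0][230:380,295:445,::-1];a=cv2.convertScaleAbs(a,alpha=1.7,beta=10);a=cv2.resize(a,(400,400),interpolation=cv2.INTER_CUBIC)
C=cam("wrist");b=cv2.resize(C[0][:,:,::-1],None,fx=.625,fy=.625)
b=cv2.convertScaleAbs(b,alpha=1.5);b=np.vstack([b,np.zeros((100,400,3),np.uint8)])
cv2.imwrite("pics/d.png",np.hstack([a,b]))
E
```

```text
(no output)
```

View pics/d.png

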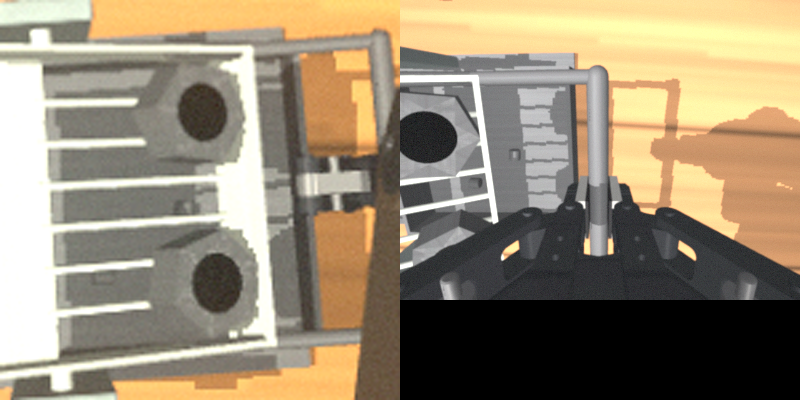

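```bash
python3 - <<'E'
from h import *
q=[551.98,109.52,0.0606];Rm=R.from_euler('z',q[2]).as_matrix()
T=cam("top");W=cam("wrist")
def st(P): return (Rm.T@(P-np.array([q[0],q[1],0]))).round(0)
for p in((184,246),(120,293)):
    for z in(10,14,100):
        P=onz(W,p,z);print(p,z,"stand",st(P),"top px",proj(T,P).round(0))
for p in((365,308),(333.6,334)):print(p,st(onz(T,p,10)), proj(W,onz(T,p,10)))
a=cv2.resize(W[0][190:340,40:240,::-1],None,fx=4,fy=4,interpolation=cv2.INTER_CUBIC);cv2.imwrite("pics/e.png",cv2.convertScaleAbs(a,alpha=1.6))
a=cv2.resize(T[0][255:375,310:410,::-1],None,fx=5,fy=5,interpolation=cv2.INTER_CUBIC);cv2.imwrite("pics/f.png",cv2.convertScaleAbs(a,alpha=2.5))
E
```

```text
(184, 246) 10 stand [ -7. -75.  10.] top px [[362. 310.]]
(184, 246) 14 stand [ -6. -76.  14.] top px [[363. 309.]]
(184, 246) 100 stand [  20. -109.  100.] top px [[392. 288.]]
(120, 293) 10 stand [-44. -24.  10.] top px [[331. 335.]]
(120, 293) 14 stand [-42. -26.  14.] top px [[332. 334.]]
(120, 293) 100 stand [ -3. -76. 100.] top px [[370. 306.]]
(365, 308) [ -5. -79.  10.] [[190.15578742 242.41463963]]
(333.6, 334) [-42. -28.  10.] [[125.70027087 290.77224759]]
```

View pics/e.png

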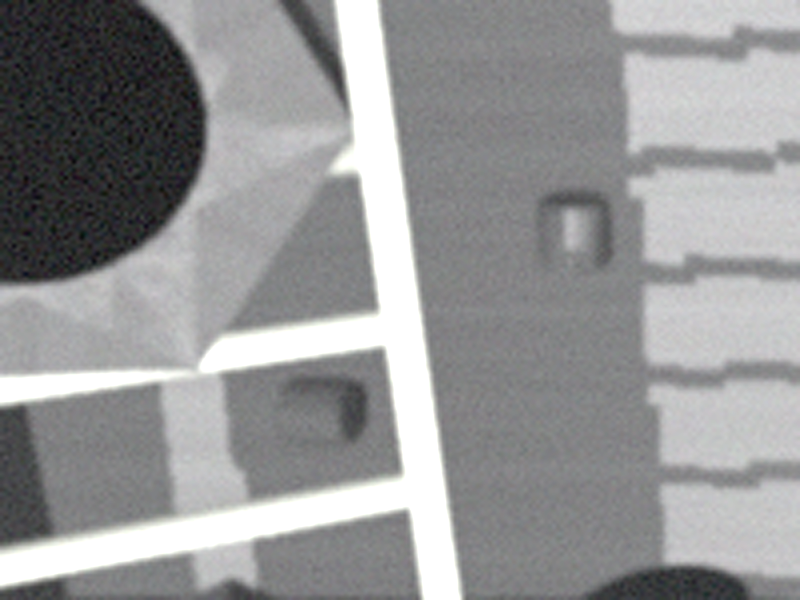

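View pics/f.png

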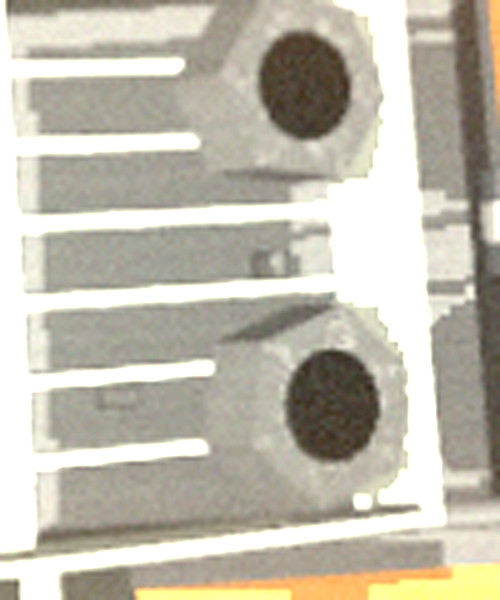

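The two views triangulate both slugs to the box floor (z about 10), at stand (-6,-77) and (-43,-26). Both nuts are still on the tray. Now I'll swing the handle up along its arc.

Call:
carry_out([
  [[1, 0.03, 0, -0.68, 0], [1, 0, 0, -1.2, 0], [1, -0.06, 0, -1.7, 0], [1, -0.2, 0, -2.37, 0], [1, -0.41, 0, -3.02, 0], [1, -0.68, 0, -3.65, 0], [1, -1.01, 0, -4.25, 0], [1, -1.01, 0, -4.25, 0]],
])

```text
time: 5.95
ee_pos: [561.0, -36.7, 244.2]
ee_rot: [2.289, -2.151, 0.008]
contact_force: [-2.1, -3.2, 2.1]
gripper_width: 0.121
```

```bash
python3 st.py g
```

```text
5.95 [561.  -36.7 244.2] [-2.1 -3.2  2.1] 0.12102127398555747
```

View pics/stg.png

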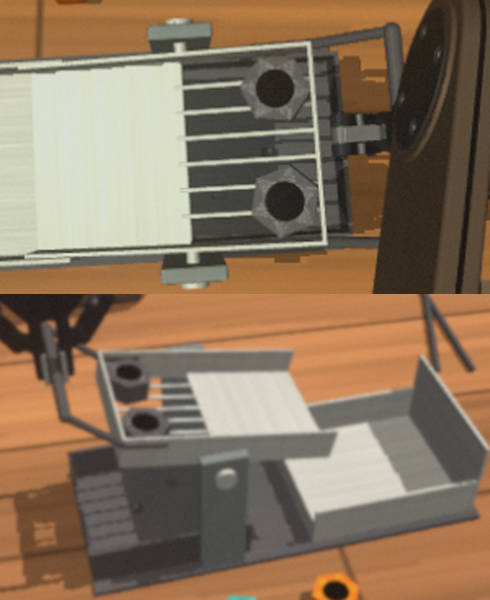

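Call:
carry_out([
  [[1, -0.2, 0, -0.28, 0], [1, -0.39, 0, -0.56, 0], [1, -0.61, 0, -0.82, 0], [1, -0.84, 0, -1.08, 0], [1, -0.84, 0, -1.08, 0], [1, -0.84, 0, -1.08, 0], [1, -0.84, 0, -1.08, 0], [1, -0.84, 0, -1.08, 0]],
])

```text
time: 6.72
ee_pos: [559.8, -19.0, 269.4]
ee_rot: [2.284, -2.15, 0.012]
contact_force: [-3.0, -7.7, 6.3]
gripper_width: 0.121
```

```bash
python3 st.py i
```

```text
6.7167 [559.8 -19.  269.4] [-3.  -7.7  6.3] 0.12079543084648478
```

View pics/sti.png

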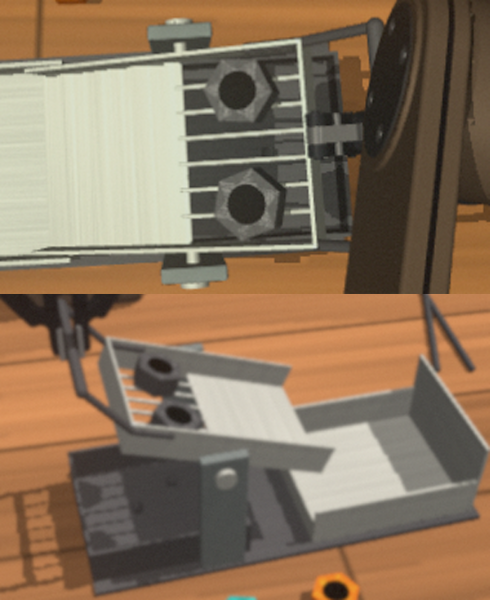

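The nuts have started to slide towards the pan. I'll wait, then tilt a little more.

Call:
carry_out([
  [[1, 0, 0, 0, 0], [1, 0, 0, 0, 0], [1, 0, 0, 0, 0], [1, 0, 0, 0, 0], [1, 0, 0, 0, 0], [1, -0.24, 0, -0.24, 0], [1, -0.24, 0, -0.24, 0], [1, -0.24, 0, -0.24, 0]],
])

```text
time: 7.48
ee_pos: [559.4, -13.1, 276.2]
ee_rot: [2.284, -2.15, 0.013]
contact_force: [-4.6, -8.6, 9.5]
gripper_width: 0.119
```

```bash
python3 st.py j
```

```text
7.4833 [559.4 -13.1 276.2] [-4.6 -8.6  9.5] 0.11875126357468957
```

View pics/stj.png

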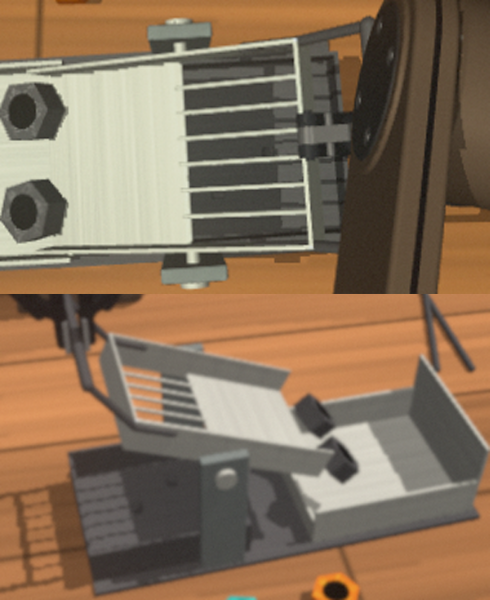

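Both nuts are tipping off the open end.

Call:
carry_out([
  [[1, 0, 0, 0, 0], [1, 0, 0, 0, 0], [1, 0, 0, 0, 0], [1, 0, 0, 0, 0], [1, 0, 0, 0, 0], [1, 0, 0, 0, 0], [1, 0, 0, 0, 0], [1, 0, 0, 0, 0]],
])

```text
time: 8.25
ee_pos: [559.4, -13.1, 276.2]
ee_rot: [2.284, -2.151, 0.013]
contact_force: [-4.3, -8.2, 9.6]
gripper_width: 0.117
```

```bash
sed -i 's/(200,215,300,180)/(70,215,400,200)/' st.py; python3 st.py k
```

```text
8.25 [559.4 -13.1 276.2] [-4.3 -8.2  9.6] 0.11744934547823202
```

View pics/stk.png

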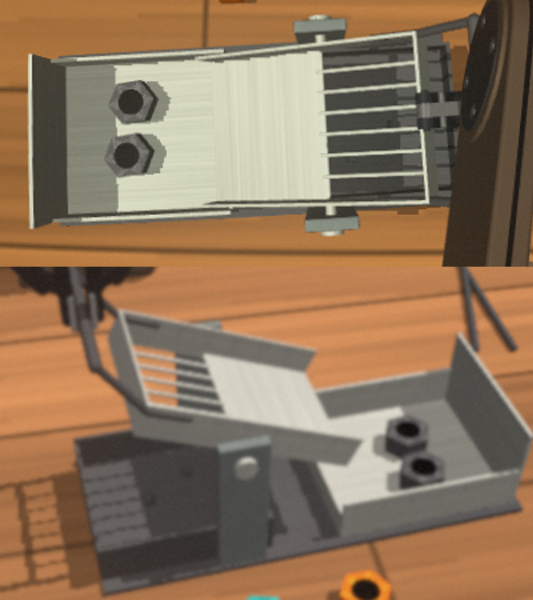

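Both nuts lie flat in the pan. I'll release and retreat upward.

Call:
carry_out([
  [[0, 0, 0, 0, 0], [0, 0, 0, 0, 0], [0, 0, 0, 0, 0], [0, 0, 0, 0, 0], [0, 0, 0, -0.7, 0], [0, 0, 0, -1.8, 0], [0, 0, 0, -3, 0], [0, 0, 0, -4, 0]],
])

```text
time: 9.02
ee_pos: [558.7, -8.8, 374.0]
ee_rot: [-2.288, 2.152, 0.001]
contact_force: [0.1, -0.3, 0.9]
gripper_width: 0.5
```

Call:
carry_out([
  [[0, 1.5, 0, 0, 0], [0, 3, 0, 0, 0], [0, 4.5, 0, 0, 0], [0, 6, 0, 0, 0], [0, 7, 0, 0, 0], [0, 7, 0, 0, 0], [0, 7, 0, 0, 0]],
])

```text
time: 9.6
ee_pos: [569.2, -184.8, 371.8]
ee_rot: [-2.285, 2.155, 0.003]
contact_force: [-0.3, 0.9, 0.0]
gripper_width: 0.499
```

```bash
python3 st.py m; python3 - <<'E'
from h import *
q=[551.98,109.52,0.0606];Rm=R.from_euler('z',q[2]).as_matrix()
T=cam("top");c=400/533
for u,v in((131,101),(127,155)):
    p=(70+u*400/533,215+v*400/533)
    print("nut stand",(Rm.T@(onz(T,p,30)-np.array([q[0],q[1],0]))).round(0))
cv2.imwrite("pics/n.png",cv2.convertScaleAbs(cv2.resize(T[0][225:385,290:460,::-1],None,fx=3.5,fy=3.5,interpolation=2),alpha=1.8))
E
```

```text
9.6 [ 569.2 -184.8  371.8] [-0.3  0.9  0. ] 0.49879005664901693
nut stand [ 37. 220.  30.]
nut stand [-24. 226.  30.]
```

View pics/stm.png

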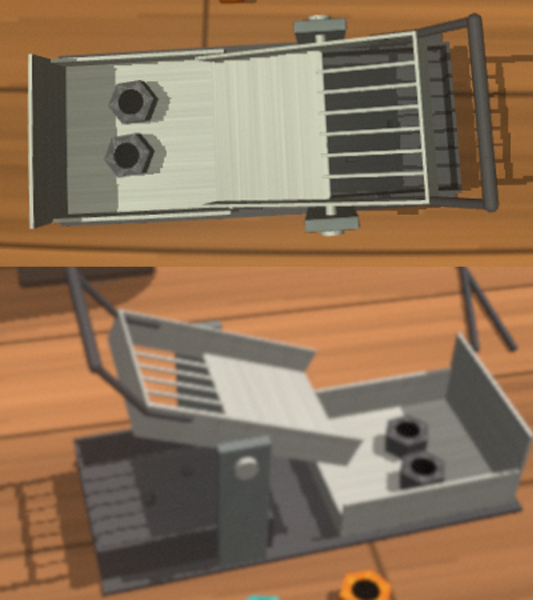

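View pics/n.png

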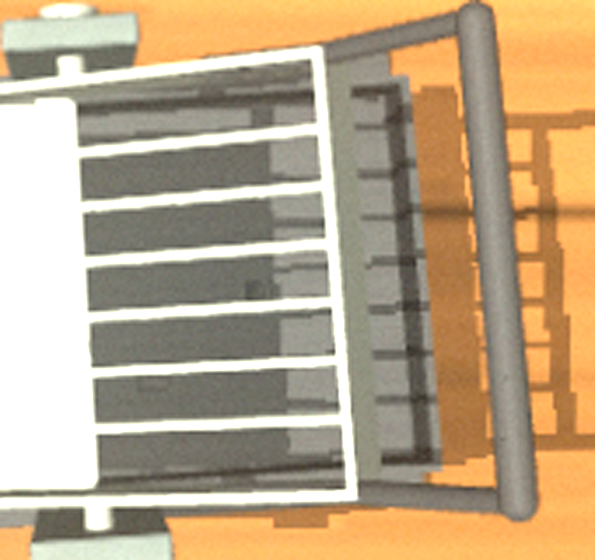

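The gripper is clear of the handle. The nuts are in the pan at stand (37,220) and (-24,226), and the slugs are still in the box.

```bash
python3 -c "
from workcell import ticket; print(ticket.finish_job())"
```

```text
the job is handed in; nothing more can be done
None
```

The load is sorted: both slugs are in the catch box and both nuts are in the pan. I let go of the handle and handed the job in at about 10 s.

- **Slugs:** I pinched the handle and tilted it to about -0.45 rad. Both slugs dropped through the bars while the nuts stopped at the end wall. Two views placed the slugs on the box floor at stand (-6, -77) and (-43, -26), height about 10 mm.
- **Nuts:** I then tilted the handle up to about +0.45 rad and both nuts slid off the open end. The last picture shows them lying flat in the pan at stand (37, 220) and (-24, 226). I assumed a height of 30 mm for these positions rather than measuring it.
- **Robot:** At hand-in the gripper was well clear of the handle and the contact force read about 0. The highest force I read was about 14 N, while holding the handle; I only read it between moves. The fingers stayed at the handle, away from the slugs and nuts, and the orange and turquoise look-alikes were left alone.

None of the checks failed or disagreed.

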